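# Unload a press flask and wedge its cover open

## Robot

A 6-joint arm with a two-finger parallel gripper is mounted at the origin on a cart in front of the work surface, level with it; the furniture and walls round the work are solid. World frame = base frame: x ahead of the robot, y to its left, z up, the work surface at z = 0. Lengths are in m, angles in rad, forces in N, time in s.
With the tool pointing down it reaches from about 0.3 to 0.775 m from the base axis. Payload 14.6 kg.
Tool frame: the origin (TCP) lies at the very end of the fingers, on their centre line; the grasp point (between the pads) lies 19 mm behind it; z points along the fingers, y is the line along which they close (so a half turn about z gives the same grasp; the last joint's range is limited). The gripper opens to 94 mm and grips with 3 to 60 N. Pads are 16 mm wide; open, the fingers measure 119 mm over their backs; the gripper's body (75 mm by 177 mm) begins 78 mm behind the grasp point.
Start: joints at [1.181, 0.3, 1.521, -0, 1.321, -0.067], TCP at [0.174, 0.522, 0.205] pointing down, gripper open.
Joint ranges: [-3.03, 3.03], [-0.79, 2.21], [0.23, 2.52], [-1.04, 4.18], [0, 3.07], [-2.55, 2.55]. Speed limits (rad/s): [2.22, 2.22, 2.57, 3.14, 3.14, 3.14].

## Interface

Orientations are given as [roll, pitch, yaw] about the fixed x, y, z axes, in that order (R = Rz(yaw) Ry(pitch) Rx(roll)).
In Python, from station import ctrl gives the robot as it stands.
- The arm moves only by the tool move_arm, never from a script. Its argument "increments" is a list of rows, each a list of 7 numbers: the opening, from 0 (shut) to 1 (fully open), then the shift along the tool's x, y, z in units of 50 mm (1.0 is 50 mm), then the turn, a rotation vector about the tool's x, y, z in rad. In form: [[claw, tx, ty, tz, rx, ry, rz], ...]. A call has 1 to 20 rows; each row shifts and turns the commanded pose from where the row before left it, along the tool's axes as they then stand; what a row does not reach is not made up. A row lasts 1/10 s, in which the tool goes at most 50 mm and 8.59 degrees, less where a joint would pass 70% of its speed; a pose out of reach is approached as far as the arm can. A call is refused whole if a number of a shift passes 1 or a number of a turn 0.15, either way. A call with a gripper value outside its range is refused whole. The fingers move at their own pace and stop on an object; "force" is the grip in N (left out, the last holds). Time passes only in rows, so rows that do not move let the fingers close. It gives the time, the measured TCP pose, the force, the opening and the grip force at its end, in the units of the state.
- ctrl.get_obs(): the state, without advancing time (a new reading comes with each control period).
- ctrl.camera(name): name is "scene" or "side" or "wrist"; returns a dict with "color" (400x640x3 uint8, blue, green, red), "K" (3x3 intrinsics, pixels), "distortion" ([k1, k2, p1, p2, k3] as OpenCV has them; the pictures are not rectified), "pose" (4x4, takes a point from camera to world coordinates); the wrist camera has in their place "tool_from_camera" (4x4, takes a point from camera to tool coordinates, whose origin is the TCP and whose axes are the flange's). Camera axes: x right, y down, z forward; pixel columns grow to the right and rows downward; lengths in m; the calibration is good to about 2 mm. A picture is of the moment at which its call begins: read the wrist's pose just before it. There is no depth.
- ctrl.hand_in(): hands the job in; it is judged then, once.
Trained networks look in a picture, given as the dict that the camera call returned (one of the last four; its "shot" number tells which), for a name from the list of things; names that differ only in an ending like _2 or _b are one class to them, and where a whole thing is asked for, a point or a joint stands for the part that bears it (a point fixed in the world has none). Each returns a list of dicts, best first, with "conf" (0 to 1); they miss things now and then, are a little off and sometimes report something else, mostly with a low value. They report only what shows in the picture. A call takes as long as a camera call. They do not tell look-alikes from the thing itself.
- ctrl.cut_out(name, picture): "mask" (400x640 bool, what is visible of it) and "centre" ([row, column] in pixels, amid what is visible of it).
The state is a dict: "time_s": time; "qpos": joint angles; "joint_vel": joint speeds; "tau": joint torques, N m; "ee_pos": TCP position; "eef_rot": TCP orientation; "force": force on the tool from outside, world axes, zero at the start; "moment": the same for the moment, N m; "grip_width": finger opening in m; "grip_force": force on a finger pad.
Only numpy, scipy, OpenCV 4.12 (cv2) and the standard library are available. Lean on these libraries where they do the work, as an engineer would, in place of code of your own. Each camera call takes 0.05 s, during which the arm holds its last target. There are 200 camera calls.

## Task

Open the press flask a crack: lift the blue closing weight off its cover and hang it by its bail, free, on both prongs of the hook stand, then take the wedge by its red handle and push its brass blade into the notch under the cover's front lip until the cover just lifts off the base, about 4 mm at the lip and never as much as 9 mm. Finish while holding the wedge there, the wedge alone carrying the cover. Do not push or lift the cover with the gripper, and leave the other things on the bench where they are.

Things in the scene. Friction and masses are not known exactly. Their poses are not given: they have to be found in the camera images.
- flask: Aluminium flask base, fixed, 155 x 112 x 16 mm. Origin on the bench under the middle of the closed cover's front edge; x points back to the hinge, y left. Spans x -45 to +110 mm. From x -45 to 0 it is a bare flat sill, top 16 mm above the bench, on which the wedge slides. The steel cover lies on it from x 0 to 91 mm, 110 mm wide, top 44 mm above the bench.
- notch (a point): Middle of the pry notch's mouth at sill level (flask x 0, y 0, 16 mm above the bench); axes as the flask. The notch, in the cover's underside, is 46 mm wide (y), 55 mm deep (x), open to the front. The cover's brass lip, a rounded bar across the notch, lowest 1 mm behind the mouth, is 6 mm above the sill when closed.
- lip (a point): Point on the underside of the cover's brass lip, fixed to the cover, in the middle of the notch; 22 mm above the bench when closed. It rises as the cover opens.
- cover (a joint): Opening of the steel cover (0.5 kg) about its rear hinge, rad: 0 closed on the base, growing as its front rises; it falls shut by its own weight. The hinge axis is 99 mm behind the front edge, 98 mm behind the lip, so 1 mm of lift at the lip is 0.0102 rad.
- weight: Closing weight, loose, about 0.4 kg, on the cover at the start: blue block 60 (x) x 104 (y) x 20 mm with a stiff upright steel bail of 7 mm wire. Origin under the block's middle. Bail legs at y -46 and +46 mm; the straight top bar runs along y, its middle line 82 mm above the origin; the opening under it is 85 mm wide, 58 mm high.
- bail_grip (a point): Centre of the black grip block 16 (x) x 26 (y) x 16 mm in the middle of the bail's top bar, 82 mm above the weight's underside; axes as the weight. Good to pinch across x, from above.
- stand: Hook stand, fixed. Origin on the bench under the hanging place. Grey foot 130 x 100 x 10 mm; steel post 14 mm thick, 172 mm high, at x +82 mm; from its crossbar two level prongs, 7 mm thick, 58 mm apart (y -29 and +29 mm), run forward to -x, their top line 170 mm high, and turn up at the tips (x -30 mm, 186 mm high).
- hook_seat (a point): Hanging place: midway between the prongs at their top line (170 mm high), 30 mm behind the upturned tips, 77 mm before the crossbar; x points from tips to post, y along the crossbar. The hung bail's bar lies along y across both prongs, the grip block between them, its middle line 3.5 mm above this point.
- wedge: Wedge, loose, about 0.12 kg: red handle 55 (x) x 22 (y) x 36 mm high, brass blade ahead of it. Origin under the handle's middle; x points to the nose. Flat underside. Blade 26 mm wide, from x 27 mm (16 mm high) to the nose at x 97.5 mm (2 mm high): 0.2 mm rise per mm. It meets the closed lip with the nose about 20 mm past the lip; each further 5 mm lifts the lip 1 mm.
- wedge_nose (a point): Middle of the wedge's nose at its underside; axes as the wedge. At the start the wedge lies on the blue mat, which is 2 mm thick.
- cast_upper: White plaster dental cast, 57 x 68 x 30 mm, loose bystander; origin under its centre.
- denture_base: Pink denture with white teeth, 44 x 56 x 21 mm, loose bystander; origin under its centre.
- bur_block: Pale block holding coloured burs, 34 x 66 x 44 mm, loose bystander; origin under its centre.
- wax_block: Yellow wax block, 30 x 62 x 19 mm, loose bystander; origin under its centre.
- felt_wheel: Cream felt polishing wheel, 48 mm across, 12 mm high, loose bystander; origin under its centre.
There are look-alikes about, which are no part of the job. There is more than one size of the weight; the job needs the smaller.

How it is judged:
On the way, in this order (a step that is already met when the one before it is completed fails the run):
1. the weight hangs by its bail on both prongs of the hook, let go (contact force between weight and stand above 1.5 N and contact force between weight and the fingers below 0.2 N and z of bail_grip in the frame of hook_seat between -0.002 and 0.009 m and horizontal distance between bail_grip and hook_seat below 0.05 m and linear speed of weight below 0.1 m/s and angle between weight's own z axis and vertical below 0.25 rad), for 0.2 s.
2. the wedge has lifted the cover off the base (value of joint cover above 0.02 rad and contact force between wedge and cover above 0.5 N), for 0.2 s.
At the end, for the whole second after the job is handed in: The cover's lip is 2 to 7 mm above its closed height, carried by the wedge (over 0.5 N); the wedge is level (0.2 rad) and held in the fingers (over 1 N); the robot is off the cover; the weight hangs still, free and upright (0.25 rad), its bar on the prongs, grip within 50 mm of the hanging place (all of step 2 and value of joint cover below 0.073 rad and contact force between wedge and the fingers above 1 N and contact force between each of the fingers, the arm and cover below 0.2 N and angle between wedge's own z axis and vertical below 0.2 rad and contact force between weight and stand above 1.5 N and contact force between weight and the fingers below 0.2 N and z of bail_grip in the frame of hook_seat between -0.002 and 0.009 m and horizontal distance between bail_grip and hook_seat below 0.05 m and linear speed of weight below 0.05 m/s and angle between weight's own z axis and vertical below 0.25 rad); the arm keeps its last pose, push and grip.
It fails at once if the cover is opened 9 mm or more at its lip (value of joint cover above 0.094 rad).
It fails at once if the gripper pushes or lifts the cover itself (contact force between any of the fingers, the arm and cover above 5 N).
It fails at once if a bystander is pushed away by more than 3 cm (distance of any of cast_upper, denture_base, bur_block, wax_block, felt_wheel from where it was at the start of the episode above 0.03 m).
It also fails if it takes over 54 s, if anything falls off the work surface, if the arm or the gripper's body presses on something with over 40 N, if the wrist force passes 120 N, or if a joint passes its speed limit or range.

## Working session

There is one attempt and no reset: what is moved stays moved. The work goes in short steps, Python scripts to look and compute and a tool call to move; the robot and the scene stay as the last step left them, time stands still between calls to the robot, and variables do not carry over. Pictures are saved under pics/ and viewed, at most 10 in all, crops included, and the job is handed in when it is done.

Besides the shell and the picture viewer there is one more tool, called after ">>>" as name(argument=value, ...), one argument or row to a line, values as JSON. move_arm: Moves the arm, as the interface text tells. Its arguments: {"type":"object","properties":{"increments":{"type":"array","items":{"type":"array","items":{"type":"number"}}},"force":{"type":"number"}},"required":["increments"]}

```bash
ls; mkdir -p pics
python3 - <<'E'
from station import ctrl
import cv2,numpy as np
o=ctrl.get_obs();print({k:np.round(v,3) for k,v in o.items()})
a=[]
for n in ("scene","side"):
    p=ctrl.camera(n);a.append(p["color"]);print(n,p["K"],p["distortion"],np.round(p["pose"],3).tolist())
    for t in ("weight","wedge","flask","stand","cover","bail_grip","cast_upper","bur_block","denture_base","wax_block","felt_wheel"):
        print(t,[(round(d["conf"],2),np.round(d["centre"]).tolist(),int(d["mask"].sum())) for d in ctrl.cut_out(t,p)])
    cv2.imwrite(f"pics/{n}0.png",p["color"])
E
```

```text
pics
{'time_s': np.float64(0.0), 'qpos': array([ 1.181,  0.3  ,  1.522, -0.   ,  1.321, -0.067]), 'joint_vel': array([ 0.   ,  0.001,  0.   , -0.001, -0.   ,  0.002]), 'tau': array([-2.0000e-03, -5.3180e+01, -3.5274e+01,  7.1000e-02,  2.4000e-02,
        0.0000e+00]), 'ee_pos': array([0.174, 0.521, 0.205]), 'eef_rot': array([-3.14 , -0.   ,  2.819]), 'force': array([ 0.213, -0.741, -0.435]), 'moment': array([0.057, 0.026, 0.011]), 'grip_force': np.float64(0.0), 'grip_width': np.float64(0.094)}
scene [[513.0945699    0.         318.13116643]
 [  0.         513.0945699  193.75220354]
 [  0.           0.           1.        ]] [-0.15624535  0.          0.          0.          0.        ] [[0.809, -0.422, 0.409, 0.021], [-0.587, -0.559, 0.585, -0.58], [-0.018, -0.714, -0.7, 1.004], [0.0, 0.0, 0.0, 1.0]]
weight [(0.97, [228.0, 367.0], 1006), (0.73, [285.0, 430.0], 1910), (0.57, [295.0, 301.0], 318)]
wedge [(0.81, [211.0, 277.0], 512)]
flask [(0.86, [253.0, 355.0], 1678), (0.49, [165.0, 275.0], 1619)]
stand [(0.64, [163.0, 279.0], 1565)]
cover [(0.91, [250.0, 358.0], 670)]
bail_grip [(0.91
[... 559 characters left out ...]
  0.         0.         0.        ] [[-0.917, -0.212, 0.338, 0.179], [-0.399, 0.495, -0.772, 0.956], [-0.004, -0.842, -0.539, 0.671], [0.0, 0.0, 0.0, 1.0]]
weight [(0.96, [167.0, 334.0], 713), (0.93, [191.0, 319.0], 549)]
wedge [(0.71, [253.0, 325.0], 348)]
flask [(0.82, [203.0, 326.0], 1117)]
stand [(0.66, [288.0, 258.0], 2542)]
cover [(0.64, [201.0, 318.0], 497)]
bail_grip [(0.91, [167.0, 333.0], 768), (0.88, [184.0, 315.0], 595)]
cast_upper [(0.83, [261.0, 229.0], 308), (0.34, [191.0, 317.0], 640)]
bur_block [(0.84, [243.0, 384.0], 281)]
denture_base [(0.73, [209.0, 326.0], 1133), (0.57, [273.0, 366.0], 297)]
wax_block [(0.71, [188.0, 292.0], 142)]
felt_wheel [(0.59, [214.0, 386.0], 158)]
```

Run:
```python
import cv2
a=cv2.imread("pics/scene0.png")[110:350,180:500];b=cv2.imread("pics/side0.png")[110:350,180:460]
cv2.imwrite("pics/scene_c.png",cv2.resize(a,None,fx=2.5,fy=2.5,interpolation=cv2.INTER_CUBIC))
cv2.imwrite("pics/side_c.png",cv2.resize(b,None,fx=2.5,fy=2.5,interpolation=cv2.INTER_CUBIC))
```

```text
(no output)
```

View pics/scene_c.png

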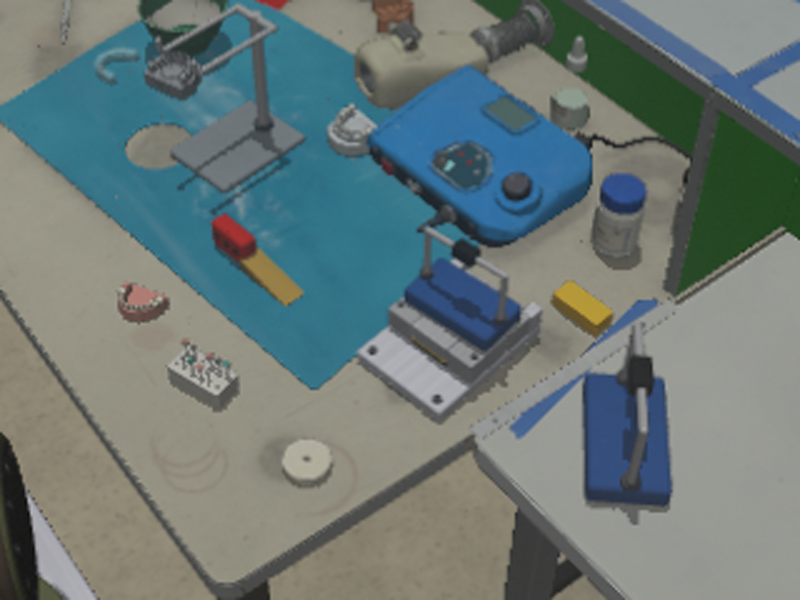

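View pics/side_c.png

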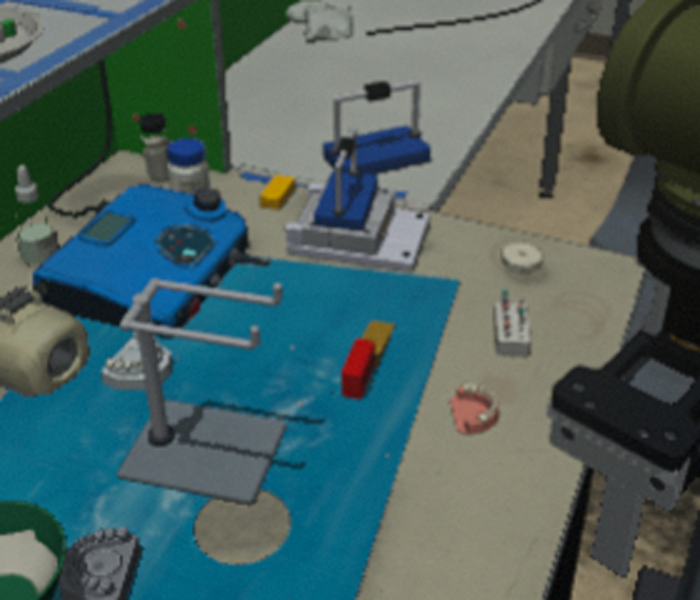

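The weight could be the blue block on the flask (scene px 367,228) or the larger one on the side bench (430,285). I choose the one on the cover. The wedge is at (277,211) and the stand at (279,163), and there is one of each. The sill faces front-left in the scene view. Next I fit poses from the corners I picked.

```bash
cat > h.py <<'E'
import numpy as np,cv2
from scipy.optimize import least_squares
from scipy.spatial.transform import Rotation as R
def proj(P,cam):
    T=np.linalg.inv(cam["pose"]); r,_=cv2.Rodrigues(T[:3,:3])
    return cv2.projectPoints(np.asarray(P,float).reshape(-1,1,3),r,T[:3,3],cam["K"],np.array(cam["distortion"]))[0][:,0]
def place(M,p):
    c,s=np.cos(p[2]),np.sin(p[2]);M=np.atleast_2d(M)
    return np.c_[p[0]+c*M[:,0]-s*M[:,1],p[1]+s*M[:,0]+c*M[:,1],M[:,2]]
def fit(obs,x0):
    "obs: list of (cam, model pts m, pixels)"
    f=lambda p:np.concatenate([(proj(place(M,p),c)-np.array(px)).ravel() for c,M,px in obs])
    s=least_squares(f,x0,loss="soft_l1",f_scale=2);return s.x,f(s.x).reshape(-1,2)
def wristcam(ctrl):
    o=ctrl.get_obs();p=ctrl.camera("wrist");T=np.eye(4);T[:3,:3]=R.from_euler("xyz",o["eef_rot"]).as_matrix();T[:3,3]=o["ee_pos"]
    p["pose"]=T@p["tool_from_camera"];return p
E
cat > f1.py <<'E'
from station import ctrl
from h import *
S=ctrl.camera("scene");D=ctrl.camera("side")
cr=lambda L:[(x/2.5+180,y/2.5+110) for x,y in L]
mm=lambda L:np.array(L)/1000.
def go(n,a,b,x0,c=None,d=None):
    x,r=fit([(S,mm(a[0]),cr(a[1])),(D,mm(b[0]),cr(b[1]))],x0);print(n,np.round(x,4),np.round(r,1).tolist())
go("flask",([(-45,56,16),(-45,-56,16),(110,-56,16)],[(360,352),(438,408),(541,310)]),([(-45,56,16),(-45,-56,16),(110,56,16)],[(412,262),(430,210),(287,245)]),[.5,0,0])
go("weight",([(0,0,126),(0,46,126),(0,-46,126)],[(465,250),(427,230),(505,275)]),([(0,0,126)],[(346,148)]),[.5,0,0])
go("stand",([(-30,29,186),(-30,-29,186),(82,0,0)],[(163,47),(195,72),(262,125)]),([(-30,29,186),(-30,-29,186),(82,0,0)],[(253,330),(277,287),(160,437)]),[.5,.3,0])
go("wedge",([(-27.5,0,38),(27.5,0,38),(97.5,0,4)],[(223,222),(246,245),(294,297)]),([(-27.5,0,38),(97.5,0,4)],[(355,374),(383,323)]),[.4,.2,-1])
E
python3 f1.py
```

```text
flask [0.5433 0.0335 0.2044] [[-2.3, -0.7], [1.5, 1.0], [-1.0, 3.0], [0.1, -0.7], [-1.6, -0.0], [-1.4, 0.1]]
weight [0.5903 0.0397 0.2332] [[-0.1, 0.7], [-0.2, -0.2], [-0.2, -0.2], [-0.5, -1.0]]
stand [0.5274 0.4122 0.1645] [[-1.9, -3.8], [-0.6, -4.7], [0.9, 2.4], [0.1, -2.9], [-0.4, -2.7], [0.6, 1.7]]
wedge [ 0.4683  0.276  -1.411 ] [[-4.2, -1.8], [0.3, -0.8], [0.0, 0.9], [-0.1, -1.4], [0.0, -1.5]]
```

```bash
sed -i 's/(82,0,0)/(82,0,10)/g' f1.py; python3 f1.py | grep stand
cat >> h.py <<'E'
def plan(ctrl,pos,yaw=None):
    "shift in the present tool axes, units of 50 mm; and turn about tool z (tool z down: sign flips)"
    o=ctrl.get_obs();Rm=R.from_euler("xyz",o["eef_rot"])
    d=Rm.inv().apply(np.array(pos)-o["ee_pos"])/.05
    print("t",round(float(o["time_s"]),2),"pos",np.round(o["ee_pos"],4),"rot",np.round(o["eef_rot"],3),"shift",np.round(d,3))
    if yaw is not None:
        t=R.from_euler("xyz",[np.pi,0,yaw]);print("rotvec",np.round((Rm.inv()*t).as_rotvec(),3))
E
python3 - <<'E'
from station import ctrl
from h import *
plan(ctrl,[.55,.03,.30],1.77)
p=wristcam(ctrl);print(np.round(p["tool_from_camera"],3).tolist(),p["K"].tolist(),p["distortion"])
E
```

```text
stand [0.5264 0.4132 0.1777] [[-2.4, -3.7], [-0.9, -4.8], [-0.0, -0.3], [0.6, -2.5], [-0.3, -2.4], [0.2, -0.6]]
t 1.4 pos [0.1744 0.5216 0.2054] rot [-3.142 -0.     2.819] shift [-10.242  -6.942  -1.891]
rotvec [-0.     0.     1.049]
[[0.001, -0.958, -0.287, 0.084], [1.0, 0.001, 0.0, -0.0], [-0.0, -0.287, 0.958, -0.179], [0.0, 0.0, 0.0, 1.0]] [[354.4789804954079, 0.0, 320.59283875602904], [0.0, 354.4789804954079, 193.3894194898062], [0.0, 0.0, 1.0]] [-0.04635223  0.          0.          0.          0.        ]
```

>>> move_arm(
  increments=[
    [1, -0.3, -0.2, -0.3, 0, 0, 0],
    [1, -0.55, -0.375, -0.3, 0, 0, 0],
    [1, -0.55, -0.375, -0.3, 0, 0, 0],
    [1, -0.55, -0.375, -0.3, 0, 0, 0],
    [1, -0.55, -0.375, -0.3, 0, 0, 0],
    [1, -0.55, -0.375, -0.3, 0, 0, 0],
    [1, -0.55, -0.375, -0.1, 0, 0, 0],
    [1, -0.55, -0.375, 0, 0, 0, 0],
    [1, -0.55, -0.375, 0, 0, 0, 0],
    [1, -0.55, -0.375, 0, 0, 0, 0],
    [1, -0.55, -0.375, 0, 0, 0, 0],
    [1, -0.55, -0.375, 0, 0, 0, 0],
    [1, -0.55, -0.375, 0, 0, 0, 0],
    [1, -0.55, -0.375, 0, 0, 0, 0],
    [1, -0.55, -0.375, 0, 0, 0, 0],
    [1, -0.55, -0.375, 0, 0, 0, 0],
    [1, -0.55, -0.375, 0, 0, 0, 0],
    [1, -0.55, -0.375, 0, 0, 0, 0],
    [1, -0.55, -0.375, 0, 0, 0, 0],
    [1, 0, 0, 0, 0, 0, 0],
  ],
)

```text
time_s: 3.45
ee_pos: [0.5491, 0.0276, 0.2996]
eef_rot: [-3.141, -0.001, 2.816]
force: [-0.8, 0.3, 0.5]
grip_width: 0.094
grip_force: 0.0
```

>>> move_arm(
  increments=[
    [1, 0, 0, 0, 0, 0, 0.13],
    [1, 0, 0, 0, 0, 0, 0.13],
    [1, 0, 0, 0, 0, 0, 0.13],
    [1, 0, 0, 0, 0, 0, 0.13],
    [1, 0, 0, 0, 0, 0, 0.13],
    [1, 0, 0, 0, 0, 0, 0.13],
    [1, 0, 0, 0, 0, 0, 0.13],
    [1, 0, 0, 0, 0, 0, 0.13],
    [1, 0, 0, 0, 0, 0, 0],
    [1, 0, 0, 0, 0, 0, 0],
  ],
)

```text
time_s: 4.45
ee_pos: [0.5477, 0.0306, 0.3006]
eef_rot: [3.141, -0.0, 1.783]
force: [0.4, 0.2, -0.1]
grip_width: 0.094
grip_force: 0.0
```

Run:
```python
from station import ctrl
from h import *
plan(ctrl,[.5903,.0397,.30],1.804)
p=wristcam(ctrl);cv2.imwrite("pics/w1.png",p["color"]);import pickle;pickle.dump({k:p[k] for k in("pose","K","distortion")},open("w1.pkl","wb"))
for n in("weight","bail_grip","flask","cover"):print(n,[(round(d["conf"],2),np.round(d["centre"]).tolist(),int(d["mask"].sum())) for d in ctrl.cut_out(n,p)])
```

```text
t 4.45 pos [0.5477 0.0306 0.3006] rot [ 3.141 -0.     1.783] shift [-0.002  0.871  0.011]
rotvec [ 0.    -0.    -0.021]
weight [(0.76, [292.0, 348.0], 5859), (0.55, [158.0, 357.0], 4376)]
bail_grip [(0.77, [158.0, 356.0], 4471), (0.67, [291.0, 350.0], 5844), (0.2, [203.0, 427.0], 922)]
flask [(0.77, [150.0, 316.0], 6102)]
cover [(0.91, [151.0, 330.0], 2782)]
```

View pics/w1.png

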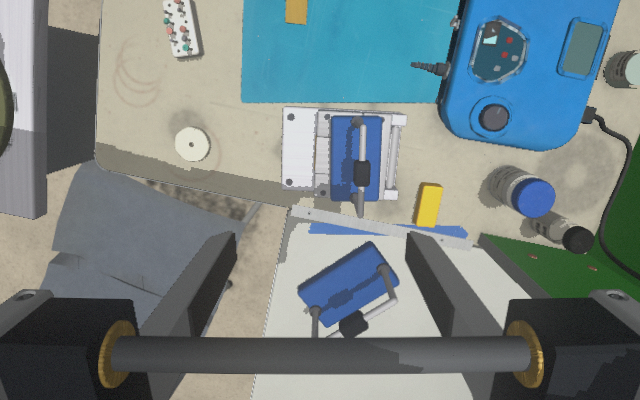

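The wrist view shows the flask at columns 282-405 and rows 105-200, with the small weight's grip at (362,174). The bigger weight is on the side bench at (350,290).

Run:
```python
import cv2
a=cv2.imread("pics/w1.png")[95:225,270:420];cv2.imwrite("pics/w1c.png",cv2.resize(a,None,fx=4.5,fy=4.5,interpolation=cv2.INTER_CUBIC))
```

```text
(no output)
```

View pics/w1c.png

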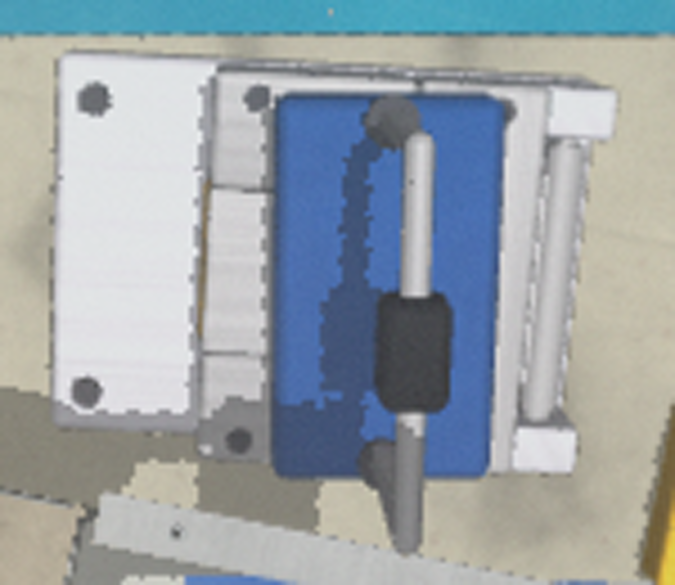

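Run:
```python
from station import ctrl
from h import *
import pickle
W=pickle.load(open("w1.pkl","rb"));W["K"]=np.array(W["K"])
c=lambda L:[(x/4.5+270-.4,y/4.5+95-.4) for x,y in L]
m=lambda L:np.array(L)/1000.
x,r=fit([(W,m([(-45,56,16),(-45,-56,16),(0,23,44),(0,-23,44),(0,55,44)]),c([(60,57),(57,415),(207,187),(203,352),(218,72)]))],[.54,.03,.2]);print("flask",np.round(x,4),np.round(r,1).tolist())
x,r=fit([(W,m([(-30,52,64),(30,52,64),(30,-52,64),(-30,-52,64),(0,0,134)]),c([(278,97),(503,97),(490,473),(274,475),(414,352)]))],[.59,.04,.2]);print("weight",np.round(x,4),np.round(r,1).tolist())
plan(ctrl,[x[0],x[1],.115],x[2]+np.pi/2)
```

```text
flask [0.5417 0.0325 0.1669] [[-0.2, -1.3], [-0.9, 3.4], [1.0, 0.3], [0.3, 0.1], [-0.3, -0.8]]
weight [0.5883 0.0409 0.2189] [[-1.2, -1.0], [0.9, -1.2], [0.2, 1.2], [-0.4, 1.0], [0.3, 0.3]]
t 4.7 pos [0.5478 0.0303 0.3004] rot [-3.142 -0.     1.78 ] shift [0.038 0.835 3.709]
rotvec [-0.    -0.    -0.009]
```

>>> move_arm(
  increments=[
    [1, 0.02, 0.42, 0, 0, 0, -0.01],
    [1, 0.02, 0.42, 0, 0, 0, 0],
    [1, 0, 0, 0.4, 0, 0, 0],
    [1, 0, 0, 0.5, 0, 0, 0],
    [1, 0, 0, 0.5, 0, 0, 0],
    [1, 0, 0, 0.5, 0, 0, 0],
    [1, 0, 0, 0.5, 0, 0, 0],
    [1, 0, 0, 0.5, 0, 0, 0],
    [1, 0, 0, 0.5, 0, 0, 0],
    [1, 0, 0, 0.4, 0, 0, 0],
    [1, 0, 0, 0, 0, 0, 0],
    [0.2, 0, 0, 0, 0, 0, 0],
    [0, 0, 0, 0, 0, 0, 0],
    [0, 0, 0, 0, 0, 0, 0],
    [0, 0, 0, 0, 0, 0, 0],
    [0, 0, 0, 0, 0, 0, 0],
  ],
  force=30,
)

```text
time_s: 6.3
ee_pos: [0.5887, 0.0411, 0.1109]
eef_rot: [3.141, 0.0, 1.789]
force: [0.9, -0.2, -0.2]
grip_width: 0.0576
grip_force: 0.0
```

Run:
```python
from station import ctrl
from h import *
o=ctrl.get_obs();print(o["grip_width"],o["grip_force"],o["force"])
# stand in the scene and side masks, crops for picking
S=ctrl.camera("scene");D=ctrl.camera("side")
a=cv2.resize(S["color"][105:190,235:310],None,fx=5,fy=5,interpolation=cv2.INTER_CUBIC);b=cv2.resize(D["color"][215:315,220:300],None,fx=4.25,fy=4.25,interpolation=cv2.INTER_CUBIC)
cv2.imwrite("pics/stand.png",np.hstack([a,b[:425]]));print(a.shape,b.shape)
```

```text
0.05763749757952341 0.0 [ 0.86967659 -0.21624575 -0.24132507]
(425, 375, 3) (425, 340, 3)
```

View pics/stand.png

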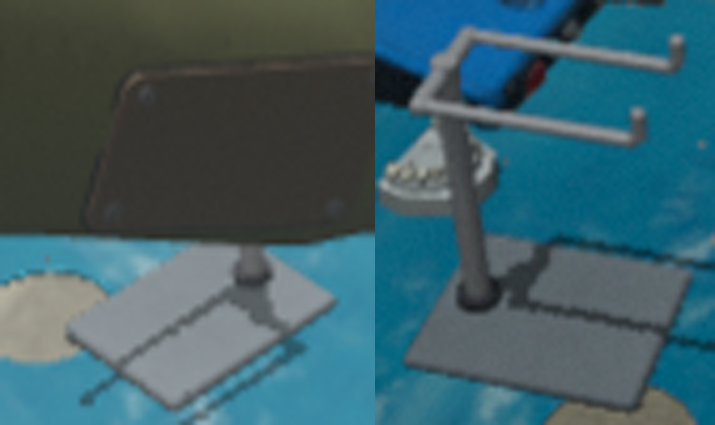

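>>> move_arm(
  increments=[
    [0, 0, 0, 0, 0, 0, 0],
    [0, 0, 0, 0, 0, 0, 0],
    [0, 0, 0, 0, 0, 0, 0],
    [0, 0, 0, 0, 0, 0, 0],
    [0, 0, 0, 0, 0, 0, 0],
    [0, 0, 0, 0, 0, 0, 0],
    [0, 0, 0, 0, 0, 0, 0],
  ],
  force=30,
)

```text
time_s: 7.1
ee_pos: [0.5885, 0.0411, 0.1104]
eef_rot: [-3.141, -0.0, 1.789]
force: [1.0, -0.1, -0.8]
grip_width: 0.016
grip_force: 30.0
```

Run:
```python
from station import ctrl
from h import *
S=ctrl.camera("scene");D=ctrl.camera("side")
s=np.array([(68,333),(175,407),(335,298),(253,275)])/5+[235,105]-.4
d=(np.array([(677,40),(638,113),(470,40),(425,103),(479,297),(405,362),(635,408),(690,272)])-[375,0])/4.25+[220,215]-.4
def f(p):
    h=p[3];F=lambda a,b:(h+a*.065,b*.05,.010)
    ms=[F(-1,1),F(-1,-1),F(1,-1),(.082,0,.012)]
    md=[(-.030,-.029,.186),(-.030,.029,.186),(.077,-.029,.1665),(.077,.029,.1665),(.082,0,.012),F(1,1),F(-1,1),F(-1,-1)]
    return np.r_[proj(place(ms,p),S)-s,proj(place(md,p),D)-d].ravel()
r=least_squares(f,[.53,.41,.17,.04],loss="soft_l1",f_scale=1.5);print(np.round(r.x,4),np.round(f(r.x).reshape(-1,2),1).tolist())
plan(ctrl,[r.x[0],r.x[1],.2],r.x[2]+np.pi/2)
o=ctrl.get_obs();print(o["grip_width"],o["grip_force"])
```

```text
[0.5263 0.4157 0.1704 0.039 ] [[-2.3, -1.8], [-1.0, -0.5], [-0.2, -0.9], [-0.8, -0.8], [-0.6, -0.9], [-0.4, -0.9], [1.3, -0.5], [0.5, 1.2], [-0.5, -0.4], [-1.2, -0.7], [0.2, -0.9], [0.8, -1.1]]
t 7.2 pos [0.5885 0.041  0.1104] rot [-3.141 -0.     1.789] shift [ 7.585  0.405 -1.792]
rotvec [-0.    -0.     0.048]
0.015821140078932084 29.997426867485046
```

>>> move_arm(
  increments=[
    [0, 0, 0, -0.1, 0, 0, 0],
    [0, 0, 0, -0.3, 0, 0, 0],
    [0, 0, 0, -0.4, 0, 0, 0],
    [0, 0, 0, -0.4, 0, 0, 0],
    [0, 0, 0, -0.4, 0, 0, 0],
    [0, 0, 0, -0.3, 0, 0, 0],
    [0, 0, 0, 0, 0, 0, 0],
  ],
  force=40,
)

```text
time_s: 7.9
ee_pos: [0.5894, 0.0411, 0.2086]
eef_rot: [3.137, 0.001, 1.789]
force: [-0.1, 0.4, -4.0]
grip_width: 0.0157
grip_force: 40.0
```

>>> move_arm(
  increments=[
    [0, 0.15, -0.04, 0, 0, 0, 0],
    [0, 0.3, -0.08, 0, 0, 0, 0],
    [0, 0.45, -0.11, 0, 0, 0, 0],
    [0, 0.5, -0.13, 0, 0, 0, 0],
    [0, 0.5, -0.13, 0, 0, 0, 0],
    [0, 0.5, -0.13, 0, 0, 0, 0],
    [0, 0.5, -0.13, 0, 0, 0, 0],
    [0, 0.5, -0.13, 0, 0, 0, 0],
    [0, 0.5, -0.13, 0, 0, 0, 0],
    [0, 0.5, -0.13, 0, 0, 0, 0],
    [0, 0.5, -0.13, 0, 0, 0, 0],
    [0, 0.5, -0.13, 0, 0, 0, 0],
    [0, 0.5, -0.13, 0, 0, 0, 0],
    [0, 0.5, -0.13, 0, 0, 0, 0],
    [0, 0.5, -0.13, 0, 0, 0, 0],
    [0, 0.5, -0.13, 0, 0, 0, 0],
    [0, 0.4, -0.1, 0, 0, 0, 0.02],
    [0, 0.25, -0.06, 0, 0, 0, 0.03],
    [0, 0.15, -0.04, 0, 0, 0, 0],
    [0, 0, 0, 0, 0, 0, 0],
  ],
)

```text
time_s: 9.9
ee_pos: [0.3958, 0.4194, 0.2049]
eef_rot: [-3.141, 0.0, 1.741]
force: [-0.6, -1.2, -3.4]
grip_width: 0.016
grip_force: 40.0
```

Run:
```python
from station import ctrl
from h import *
o=ctrl.get_obs();print(o["grip_width"],o["grip_force"],o["force"])
plan(ctrl,[.5263,.4157,.189],.1704+np.pi/2)
D=ctrl.camera("side");w=wristcam(ctrl)
a=cv2.resize(D["color"][180:345,200:400],(400,330));b=cv2.resize(w["color"][0:264,160:480],(400,330))
g=proj([[*(o["ee_pos"][:2]),o["ee_pos"][2]+.0156]],D)[0];print(g)
cv2.imwrite("pics/hang.png",np.hstack([a,b]))
```

```text
0.015982782843789053 39.99660551548004 [-0.58159    -1.17328147 -3.3641247 ]
t 9.9 pos [0.3958 0.4194 0.2049] rot [-3.141  0.     1.741] shift [-0.515  2.56   0.315]
rotvec [-0.001  0.    -0.   ]
[330.31118395 232.56004403]
```

View pics/hang.png

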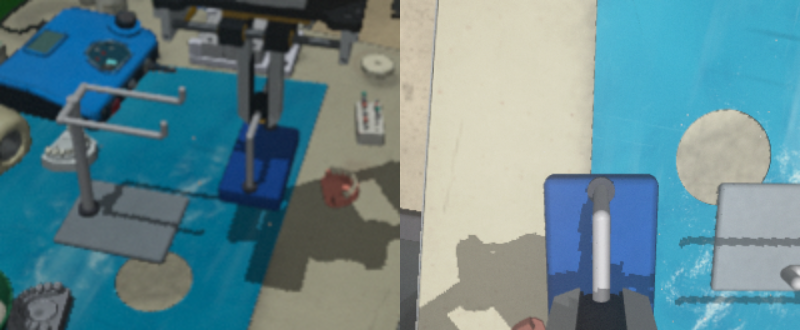

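The weight hangs straight in the grip and the stand is ahead of it, at left in the side view. I line up, go a little nearer and check the prongs with the wrist camera.

>>> move_arm(
  increments=[
    [0, -0.15, 0.1, 0, 0, 0, 0],
    [0, -0.2, 0.3, 0.05, 0, 0, 0],
    [0, -0.15, 0.3, 0.05, 0, 0, 0],
    [0, 0, 0.2, 0, 0, 0, 0],
    [0, 0, 0, 0, 0, 0, 0],
  ],
)

```text
time_s: 10.5
ee_pos: [0.4471, 0.4011, 0.1999]
eef_rot: [-3.141, 0.0, 1.737]
force: [-1.2, -0.0, -3.5]
grip_width: 0.0155
grip_force: 40.0
```

Run:
```python
from station import ctrl
from h import *
s=[.5263,.4157,.1704]
plan(ctrl,[.5263,.4157,.189],.1704+np.pi/2)
w=wristcam(ctrl)
P=[(-.03,.029,.186),(-.03,-.029,.186),(.077,.029,.170),(.077,-.029,.170)]
q=proj(place(P,s),w);print(np.round(q,1).tolist())
im=w["color"].copy()
for u,v in q: cv2.circle(im,(int(round(u)),int(round(v))),2,(0,0,255),1)
cv2.imwrite("pics/prong.png",cv2.resize(im[60:360,300:640],None,fx=2,fy=2,interpolation=cv2.INTER_CUBIC))
```

```text
t 10.5 pos [0.4471 0.4011 0.1999] rot [-3.141  0.     1.737] shift [0.026 1.61  0.218]
rotvec [-0.     0.    -0.004]
[[408.5, 186.6], [401.9, 277.4], [572.4, 179.3], [555.0, 263.2]]
```

View pics/prong.png

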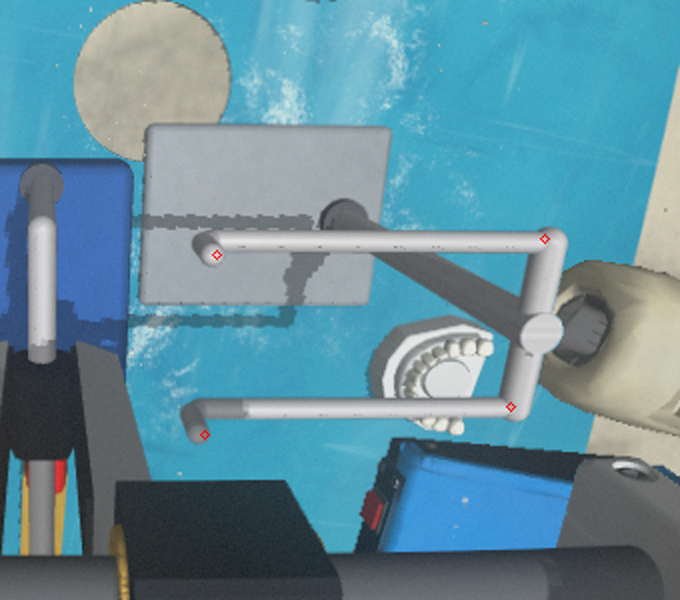

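The projected tips and elbows sit on the prongs to within 2 px, at (408,187) and (402,277), so the stand pose is good. I go in and set the bail down.

>>> move_arm(
  increments=[
    [0, 0.01, 0.1, 0.1, 0, 0, 0],
    [0, 0.02, 0.25, 0.1, 0, 0, 0],
    [0, 0, 0.35, 0, 0, 0, 0],
    [0, 0, 0.35, 0, 0, 0, 0],
    [0, 0, 0.3, 0, 0, 0, 0],
    [0, 0, 0.2, 0, 0, 0, 0],
    [0, 0, 0.06, 0, 0, 0, 0],
    [0, 0, 0, 0, 0, 0, 0],
    [0, 0, 0, 0.1, 0, 0, 0],
    [0, 0, 0, 0.15, 0, 0, 0],
    [0, 0, 0, 0.15, 0, 0, 0],
    [0, 0, 0, 0.1, 0, 0, 0],
    [0, 0, 0, 0.05, 0, 0, 0],
    [0, 0, 0, 0.05, 0, 0, 0],
    [0, 0, 0, 0, 0, 0, 0],
  ],
)

```text
time_s: 12.05
ee_pos: [0.5246, 0.4165, 0.1602]
eef_rot: [-3.141, 0.0, 1.739]
force: [-0.6, 0.0, -4.0]
grip_width: 0.016
grip_force: 40.0
```

Run:
```python
from station import ctrl
from h import *
o=ctrl.get_obs();print(o["grip_width"],o["grip_force"],o["force"])
plan(ctrl,[.5263,.4157,.157],.1704+np.pi/2)
```

```text
0.016015962664478012 39.996417760849 [-0.61696488  0.01581728 -4.01449938]
t 12.05 pos [0.5246 0.4165 0.1602] rot [-3.141  0.     1.739] shift [-0.022  0.032  0.065]
rotvec [-0.     0.    -0.002]
```

Not touching yet, so I lower a few mm more.

>>> move_arm(
  increments=[
    [0, 0, 0, 0.03, 0, 0, 0],
    [0, 0, 0, 0.03, 0, 0, 0],
    [0, 0, 0, 0.02, 0, 0, 0],
    [0, 0, 0, 0, 0, 0, 0],
  ],
)

```text
time_s: 12.45
ee_pos: [0.5248, 0.4167, 0.1574]
eef_rot: [3.14, -0.0, 1.739]
force: [-1.6, -2.1, 3.9]
grip_width: 0.0156
grip_force: 40.0
```

Contact: the vertical force went from -4 to +3.9 N. Release slowly and back off upward.

>>> move_arm(
  increments=[
    [0, 0, 0, -0.01, 0, 0, 0],
    [0.3, 0, 0, 0, 0, 0, 0],
    [0.5, 0, 0, 0, 0, 0, 0],
    [0.6, 0, 0, 0, 0, 0, 0],
    [0.6, 0, 0, 0, 0, 0, 0],
    [0.6, 0, 0, 0, 0, 0, 0],
    [0.6, 0, 0, 0, 0, 0, 0],
    [0.6, 0, 0, 0, 0, 0, 0],
    [0.6, 0, 0, -0.2, 0, 0, 0],
    [0.6, 0, 0, -0.4, 0, 0, 0],
    [0.6, 0, 0, -0.5, 0, 0, 0],
    [0.6, 0, 0, -0.5, 0, 0, 0],
    [0.6, 0, 0, -0.4, 0, 0, 0],
    [0.6, 0, 0, 0, 0, 0, 0],
  ],
)

```text
time_s: 13.85
ee_pos: [0.5252, 0.417, 0.2608]
eef_rot: [3.137, -0.002, 1.739]
force: [-1.7, -0.2, -0.7]
grip_width: 0.0561
grip_force: 0.0
```

Run:
```python
from station import ctrl
from h import *
o=ctrl.get_obs();print(o["grip_width"],o["grip_force"],o["force"])
# wedge target: above wedge at z .2
plan(ctrl,[.4683,.276,.25],-1.411+np.pi)
D=ctrl.camera("side");S=ctrl.camera("scene")
a=cv2.resize(D["color"][190:340,200:380],(480,400));b=cv2.resize(S["color"][105:205,220:300],(320,400))
cv2.imwrite("pics/hung.png",np.hstack([a,b]))
for n,c in(("scene",S),("side",D)):
    for d in ctrl.cut_out("wedge",c): print(n,round(d["conf"],2),np.round(d["centre"]))
```

```text
0.05614171987160786 0.0 [-1.71661591 -0.17836284 -0.65310639]
t 13.85 pos [0.5252 0.417  0.2608] rot [ 3.137e+00 -2.000e-03  1.739e+00] shift [-2.591 -1.595  0.202]
rotvec [ 0.005 -0.002  0.008]
scene 0.57 [211. 281.]
side 0.62 [255. 325.]
side 0.4 [241. 383.]
```

View pics/hung.png

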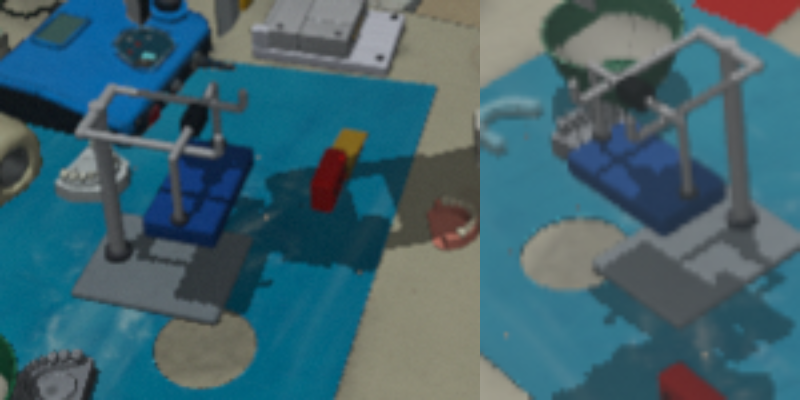

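The weight hangs on both prongs. Now the wedge.

>>> move_arm(
  increments=[
    [0.7, -0.1, 0, 0, 0, 0, 0],
    [0.7, -0.4, -0.2, 0, 0, 0, 0],
    [0.7, -0.5, -0.3, 0, 0, 0, 0],
    [0.7, -0.5, -0.3, 0, 0, 0, 0],
    [0.7, -0.5, -0.3, 0, 0, 0, 0],
    [0.7, -0.4, -0.3, 0, 0, 0, 0],
    [0.7, -0.2, -0.2, 0, 0, 0, 0],
    [0.7, 0, 0, 0, 0, 0, 0],
  ],
)

```text
time_s: 14.85
ee_pos: [0.467, 0.2738, 0.257]
eef_rot: [-3.141, 0.0, 1.738]
force: [-0.6, 0.1, 0.1]
grip_width: 0.0659
grip_force: 0.0
```

Run:
```python
from station import ctrl
from h import *
import pickle
o=ctrl.get_obs();print(o["ee_pos"],o["eef_rot"])
w=wristcam(ctrl);pickle.dump({k:w[k] for k in("pose","K","distortion")},open("w2.pkl","wb"))
q=proj(place([(-.0275,0,.038),(.0275,0,.038),(.0975,0,.004)],[.4683,.276,-1.411]),w);print(np.round(q,1).tolist())
for d in ctrl.cut_out("wedge",w): print(round(d["conf"],2),np.round(d["centre"]))
u,v=q.mean(0).astype(int);x0=max(u-100,0);y0=max(v-75,0);print("crop",x0,y0)
cv2.imwrite("pics/wedge.png",cv2.resize(w["color"][y0:y0+150,x0:x0+200],None,fx=4,fy=4,interpolation=cv2.INTER_CUBIC))
```

```text
[0.46696589 0.27375807 0.25696885] [-3.14147387e+00  1.10271515e-04  1.73757499e+00]
[[321.9, 137.8], [321.5, 185.2], [321.0, 229.7]]
0.83 [184. 323.]
crop 221 109
```

View pics/wedge.png

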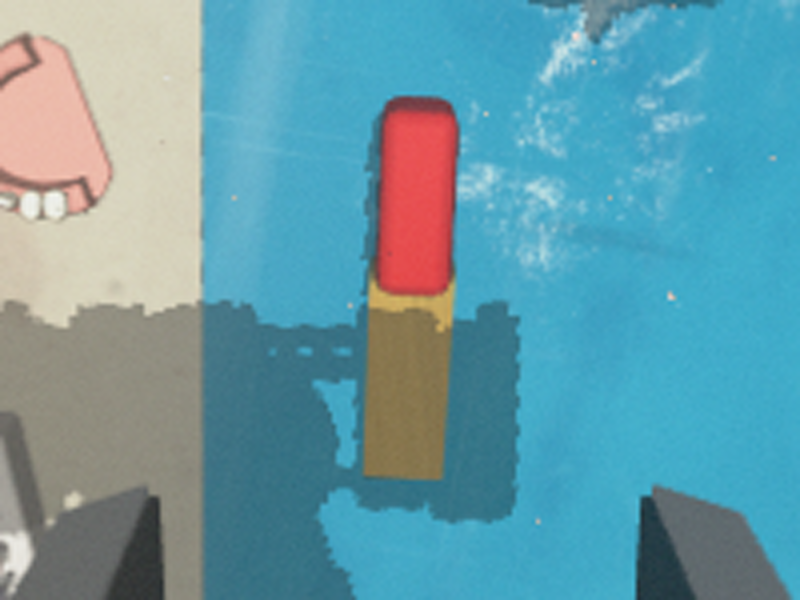

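Run:
```python
from station import ctrl
from h import *
import pickle
W=pickle.load(open("w2.pkl","rb"))
px=np.array([(384,112),(457,112),(380,292),(451,292),(363,477),(443,479)])/4+[221,109]-.4
M=np.array([(-27.5,-11,38),(-27.5,11,38),(27.5,-11,38),(27.5,11,38),(97.5,-13,4),(97.5,13,4)])/1000
x,r=fit([(W,M,px)],[.468,.276,-1.41]);print(np.round(x,4),np.round(r,1).tolist())
plan(ctrl,[x[0],x[1],.009],x[2]+np.pi)
```

```text
[ 0.4715  0.2791 -1.4408] [[-0.5, -1.4], [0.9, -0.6], [-1.1, 1.1], [0.1, 1.8], [0.3, -0.3], [0.2, -0.1]]
t 14.95 pos [0.4677 0.2751 0.2568] rot [ 3.142 -0.     1.738] shift [0.066 0.09  4.957]
rotvec [ 0.    -0.     0.038]
```

>>> move_arm(
  increments=[
    [0.6, 0.06, 0.09, 0.2, 0, 0, 0.04],
    [0.6, 0, 0, 0.5, 0, 0, 0],
    [0.6, 0, 0, 0.5, 0, 0, 0],
    [0.6, 0, 0, 0.5, 0, 0, 0],
    [0.6, 0, 0, 0.5, 0, 0, 0],
    [0.6, 0, 0, 0.5, 0, 0, 0],
    [0.6, 0, 0, 0.5, 0, 0, 0],
    [0.6, 0, 0, 0.5, 0, 0, 0],
    [0.6, 0, 0, 0.5, 0, 0, 0],
    [0.6, 0, 0, 0.4, 0, 0, 0],
    [0.6, 0, 0, 0.25, 0, 0, 0],
    [0.6, 0, 0, 0.1, 0, 0, 0],
    [0.6, 0, 0, 0, 0, 0, 0],
    [0, 0, 0, 0, 0, 0, 0],
    [0, 0, 0, 0, 0, 0, 0],
    [0, 0, 0, 0, 0, 0, 0],
    [0, 0, 0, 0, 0, 0, 0],
    [0, 0, 0, 0, 0, 0, 0],
    [0, 0, 0, 0, 0, 0, 0],
    [0, 0, 0, 0, 0, 0, 0],
  ],
  force=40,
)

```text
time_s: 16.95
ee_pos: [0.4715, 0.2788, 0.0097]
eef_rot: [3.141, -0.0, 1.699]
force: [-1.5, -0.6, 4.5]
grip_width: 0.0216
grip_force: 40.0
```

>>> move_arm(
  increments=[
    [0, 0, 0, -0.1, 0, 0, 0],
    [0, 0, 0, -0.3, 0, 0, 0],
    [0, 0, 0, -0.5, 0, 0, 0],
    [0, 0, 0, -0.5, 0, 0, 0],
    [0, 0, 0, -0.5, 0, 0, 0],
    [0, 0, 0, -0.5, 0, 0, 0],
    [0, 0, 0, 0, 0, 0, -0.14],
    [0, 0, 0, 0, 0, 0, -0.14],
    [0, 0, 0, 0, 0, 0, -0.14],
    [0, 0, 0, 0, 0, 0, -0.14],
    [0, 0, 0, 0, 0, 0, -0.14],
    [0, 0, 0, 0, 0, 0, -0.14],
    [0, 0, 0, 0, 0, 0, -0.14],
    [0, 0, 0, 0, 0, 0, -0.14],
    [0, 0, 0, 0, 0, 0, -0.14],
    [0, 0, 0, 0, 0, 0, -0.14],
    [0, 0, 0, 0, 0, 0, -0.14],
    [0, 0, 0, 0, 0, 0, -0.07],
    [0, 0, 0, 0, 0, 0, 0],
  ],
)

```text
time_s: 18.85
ee_pos: [0.4714, 0.2787, 0.1304]
eef_rot: [3.141, 0.001, -2.973]
force: [-0.4, 0.6, -1.5]
grip_width: 0.0218
grip_force: 40.0
```

Run:
```python
from station import ctrl
from h import *
o=ctrl.get_obs();print(o["grip_width"],o["grip_force"],o["qpos"])
plan(ctrl,[.395,.007,.13],.17+np.pi)
S=ctrl.camera("scene")
for n,px in(("felt",(303,294)),("bur",(262,261)),("dent",(236,230))):
    r=least_squares(lambda p:proj([[p[0],p[1],.015]],S)[0]-px,[.4,.1]);print(n,r.x)
```

```text
0.021847660657167273 39.98436748981476 [ 4.67077469e-01  3.67121756e-01  1.61423548e+00 -3.52985409e-05
  1.15955712e+00 -1.27195973e+00]
t 18.85 pos [0.4714 0.2787 0.1304] rot [ 3.141e+00  1.000e-03 -2.973e+00] shift [ 2.417e+00 -5.102e+00  5.000e-03]
rotvec [ 0.     0.001 -0.002]
felt [3.76404984e-01 1.31820105e-04]
bur [0.35099357 0.13925219]
dent [0.34985417 0.26617881]
```

>>> move_arm(
  increments=[
    [0, 0.1, -0.2, 0, 0, 0, 0],
    [0, 0.2, -0.4, 0, 0, 0, 0],
    [0, 0.23, -0.5, 0, 0, 0, 0],
    [0, 0.23, -0.5, 0, 0, 0, 0],
    [0, 0.23, -0.5, 0, 0, 0, 0],
    [0, 0.23, -0.5, 0, 0, 0, 0],
    [0, 0.23, -0.5, 0, 0, 0, 0],
    [0, 0.23, -0.5, 0, 0, 0, 0],
    [0, 0.23, -0.5, 0, 0, 0, 0],
    [0, 0.23, -0.5, 0, 0, 0, 0],
    [0, 0.23, -0.4, 0, 0, 0, 0],
    [0, 0.1, -0.1, 0, 0, 0, 0],
    [0, 0, 0, 0, 0, 0, 0],
  ],
)

```text
time_s: 20.2
ee_pos: [0.3916, 0.0062, 0.1297]
eef_rot: [-3.142, 0.0, -2.977]
force: [-0.3, 1.0, -0.9]
grip_width: 0.0218
grip_force: 40.0
```

Run:
```python
from station import ctrl
from h import *
import pickle
o=ctrl.get_obs();print(o["ee_pos"],o["eef_rot"])
w=wristcam(ctrl);pickle.dump({k:w[k] for k in("pose","K","distortion")},open("w3.pkl","wb"))
P=np.array([(-45,56,16),(-45,-56,16),(0,55,44),(0,-55,44),(0,23,44),(0,-23,44),(91,55,44),(91,-55,44)])/1000
q=proj(place(P,[.5417,.0325,.167]),w);print(np.round(q,1).tolist())
x0,y0=max(int(q[:,0].min())-15,0),max(int(q[:,1].min())-15,0);x1,y1=int(q[:,0].max())+15,int(q[:,1].max())+60
f=min(800/(x1-x0),600/(y1-y0));print("crop",x0,y0,x1,y1,f)
cv2.imwrite("pics/fl.png",cv2.resize(w["color"][y0:y1,x0:x1],None,fx=f,fy=f,interpolation=cv2.INTER_CUBIC))
```

```text
[0.39162364 0.00622493 0.12966391] [-3.14154892e+00  4.02830009e-04 -2.97698723e+00]
[[380.8, 297.3], [263.0, 297.5], [382.0, 356.8], [262.1, 357.1], [347.2, 357.1], [297.0, 357.2], [376.9, 429.7], [267.3, 429.9]]
crop 247 282 397 489 2.898550724637681
```

Run:
```python
from station import ctrl
from h import *
import pickle
W=pickle.load(open("w1.pkl","rb"))
c=lambda L:[(x/4.5+270-.4,y/4.5+95-.4) for x,y in L]
M=np.array([(-45,56,16),(-45,-56,16),(0,23,44),(0,-23,44),(0,55,44),(0,-55,44)])/1000
x,r=fit([(W,M,c([(60,57),(57,428),(207,187),(203,352),(218,72),(201,448)]))],[.54,.03,.2]);print("flask",np.round(x,4),np.round(r,1).tolist())
S=ctrl.camera("scene");D=ctrl.camera("side");out=[]
P=np.array([(-45,56,16),(-45,-56,16),(0,-56,16),(0,-55,44),(91,-55,44),(91,55,44),(0,55,44),(0,-55,44),(0,55,44),(0,56,16),(-45,56,16)])/1000
for n,C in(("S",S),("D",D)):
    q=proj(place(P,x),C);u0,v0=(q.min(0)-12).astype(int);im=C["color"][v0:v0+75,u0:u0+100]
    f=4;im=cv2.resize(im,None,fx=f,fy=f,interpolation=cv2.INTER_CUBIC);print(n,u0,v0,im.shape)
    raw=im.copy();cv2.polylines(im,[np.round((q-[u0,v0]+.5)*f).astype(int)],False,(0,0,255),1);out.append(np.vstack([raw,im]))
cv2.imwrite("pics/flask.png",np.hstack(out))
```

```text
flask [0.5417 0.0328 0.1732] [[-0.4, -1.2], [-0.6, 0.6], [1.0, 0.1], [0.5, -0.1], [-0.5, -1.0], [0.1, 2.8]]
S 309 201 (300, 400, 3)
D 287 169 (300, 400, 3)
```

View pics/flask.png

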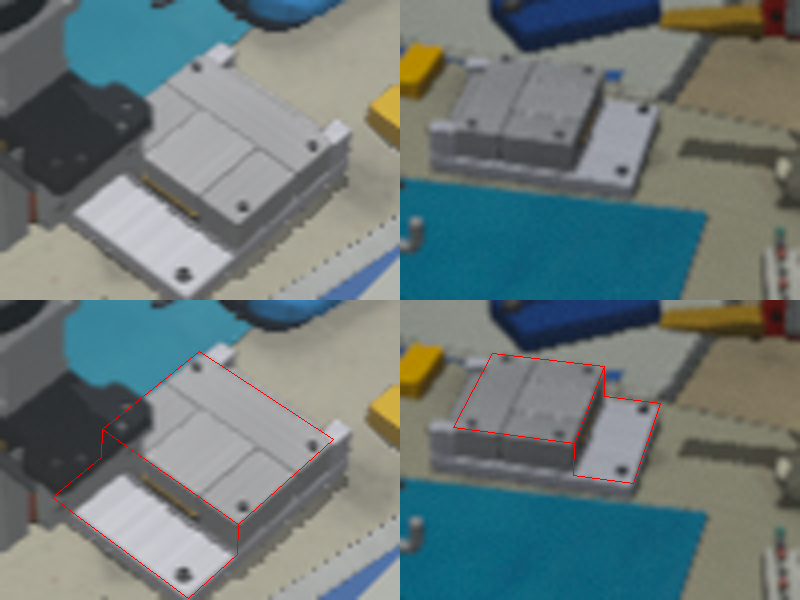

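The outline fits the flask in both views, so its pose is (0.5417, 0.0328, yaw 0.173). I go over the sill and then down.

Run:
```python
from station import ctrl
from h import *
plan(ctrl,[.4363,.0144,.030],.173+np.pi)
```

```text
t 20.35 pos [0.3922 0.0073 0.1295] rot [ 3.142  0.    -2.974] shift [-0.892 -0.007  1.991]
rotvec [ 0.     0.    -0.006]
```

>>> move_arm(
  increments=[
    [0, -0.2, 0, 0, 0, 0, -0.006],
    [0, -0.3, 0, 0.1, 0, 0, 0],
    [0, -0.3, 0, 0.3, 0, 0, 0],
    [0, -0.1, 0, 0.4, 0, 0, 0],
    [0, 0, 0, 0.4, 0, 0, 0],
    [0, 0, 0, 0.4, 0, 0, 0],
    [0, 0, 0, 0.3, 0, 0, 0],
    [0, 0, 0, 0.1, 0, 0, 0],
    [0, 0, 0, 0, 0, 0, 0],
    [0, 0, 0, 0, 0, 0, 0],
  ],
)

```text
time_s: 21.35
ee_pos: [0.437, 0.0146, 0.03]
eef_rot: [-3.141, 0.001, -2.968]
force: [-0.7, 0.3, -1.4]
grip_width: 0.0218
grip_force: 40.0
```

Run:
```python
from station import ctrl
from h import *
plan(ctrl,[.4363,.0144,.0237],.173+np.pi);print(ctrl.get_obs()["force"])
```

```text
t 21.35 pos [0.437  0.0146 0.03  ] rot [-3.141e+00  1.000e-03 -2.968e+00] shift [ 0.015 -0.002  0.126]
rotvec [-0.     0.001  0.001]
[-0.71377828  0.34691228 -1.41380061]
```

>>> move_arm(
  increments=[
    [0, 0, 0, 0.05, 0, 0, 0],
    [0, 0, 0, 0.03, 0, 0, 0],
    [0, 0, 0, 0, 0, 0, 0],
  ],
)

```text
time_s: 21.65
ee_pos: [0.4364, 0.0144, 0.0255]
eef_rot: [-3.142, 0.0, -2.968]
force: [-0.1, 0.1, -1.6]
grip_width: 0.0216
grip_force: 40.0
```

>>> move_arm(
  increments=[
    [0, 0, 0, 0.02, 0, 0, 0],
    [0, 0, 0, 0, 0, 0, 0],
  ],
)

```text
time_s: 21.85
ee_pos: [0.4364, 0.0144, 0.0244]
eef_rot: [3.142, 0.0, -2.968]
force: [-0.8, 0.6, -2.1]
grip_width: 0.022
grip_force: 40.0
```

>>> move_arm(
  increments=[
    [0, 0, 0, 0.02, 0, 0, 0],
    [0, 0, 0, 0, 0, 0, 0],
  ],
)

```text
time_s: 22.05
ee_pos: [0.4365, 0.0144, 0.0235]
eef_rot: [-3.142, 0.0, -2.968]
force: [-0.4, 0.4, -1.8]
grip_width: 0.0219
grip_force: 40.0
```

>>> move_arm(
  increments=[
    [0, 0, 0, 0.01, 0, 0, 0],
    [0, 0, 0, 0, 0, 0, 0],
  ],
)

```text
time_s: 22.25
ee_pos: [0.4364, 0.0144, 0.0232]
eef_rot: [-3.142, 0.0, -2.968]
force: [-4.0, -0.6, 5.5]
grip_width: 0.0217
grip_force: 40.0
```

>>> move_arm(
  increments=[
    [0, 0, 0, 0.01, 0, 0, 0],
    [0, 0, 0, 0, 0, 0, 0],
  ],
)

```text
time_s: 22.45
ee_pos: [0.4364, 0.0143, 0.0228]
eef_rot: [-3.141, -0.0, -2.968]
force: [-4.8, -1.1, 9.3]
grip_width: 0.0218
grip_force: 40.0
```

>>> move_arm(
  increments=[
    [0, 0, 0, 0.01, 0, 0, 0],
    [0, 0, 0, 0, 0, 0, 0],
  ],
)

```text
time_s: 22.65
ee_pos: [0.4363, 0.0143, 0.0223]
eef_rot: [-3.141, -0.0, -2.968]
force: [-6.2, -2.3, 8.9]
grip_width: 0.0215
grip_force: 40.0
```

Sill contact at TCP z ≈ 0.0233. I ease off slightly and slide in.

>>> move_arm(
  increments=[
    [0, 0, 0, -0.015, 0, 0, 0],
    [0, -0.05, 0, 0, 0, 0, 0],
    [0, -0.1, 0, 0, 0, 0, 0],
    [0, -0.1, 0, 0, 0, 0, 0],
    [0, -0.1, 0, 0, 0, 0, 0],
    [0, -0.05, 0, 0, 0, 0, 0],
    [0, 0, 0, 0, 0, 0, 0],
  ],
)

```text
time_s: 23.35
ee_pos: [0.4568, 0.018, 0.0228]
eef_rot: [-3.142, 0.0, -2.968]
force: [-1.9, -0.5, 4.6]
grip_width: 0.0219
grip_force: 40.0
```

>>> move_arm(
  increments=[
    [0, -0.08, 0, 0, 0, 0, 0],
    [0, 0, 0, 0, 0, 0, 0],
  ],
)

```text
time_s: 23.55
ee_pos: [0.4607, 0.0186, 0.0229]
eef_rot: [-3.142, 0.0, -2.968]
force: [-3.1, -1.4, 5.1]
grip_width: 0.0217
grip_force: 40.0
```

>>> move_arm(
  increments=[
    [0, -0.08, 0, 0, 0, 0, 0],
    [0, 0, 0, 0, 0, 0, 0],
  ],
)

```text
time_s: 23.75
ee_pos: [0.4635, 0.0192, 0.023]
eef_rot: [3.141, -0.003, -2.968]
force: [-11.7, -2.3, 16.0]
grip_width: 0.0211
grip_force: 40.0
```

>>> move_arm(
  increments=[
    [0, -0.08, 0, 0, 0, 0, 0],
    [0, 0, 0, 0, 0, 0, 0],
  ],
)

```text
time_s: 23.95
ee_pos: [0.4669, 0.0198, 0.023]
eef_rot: [3.141, -0.004, -2.968]
force: [-17.5, -3.1, 22.1]
grip_width: 0.0222
grip_force: 40.0
```

```bash
cat > lift.py <<'E'
from station import ctrl
from h import *
fl=[.5417,.0328,.1732]
o=ctrl.get_obs();print("F",np.round(o["force"],1),"M",np.round(o["moment"],2),np.round(o["ee_pos"],4),np.round(o["eef_rot"],4),o["grip_force"])
D=ctrl.camera("side");u0,v0=287,169
ref=cv2.imread("pics/flask.png")[:300,400:800]
now=cv2.resize(D["color"][v0:v0+75,u0:u0+100],None,fx=4,fy=4,interpolation=cv2.INTER_CUBIC)
g=[cv2.cvtColor(i,cv2.COLOR_BGR2GRAY) for i in(ref,now)]
def sh(poly,n):
    q=(proj(place(np.array(poly)/1000,fl),D)-[u0,v0]+.5)*4
    m=np.zeros(g[0].shape,np.uint8);cv2.fillConvexPoly(m,np.round(q).astype(int),255)
    W=np.eye(2,3,dtype=np.float32)
    cc,W=cv2.findTransformECC(g[0],g[1],W,cv2.MOTION_TRANSLATION,(3,200,1e-6),m,3);print(n,"cc",round(cc,3),"shift px",np.round(W[:,2]/4,2))
sh([(-10,-60,44),(40,-60,44),(40,60,44),(-10,60,30)],"cover front")
sh([(-50,-60,16),(-5,-60,16),(-5,60,16),(-50,60,10)],"sill")
P=lambda z:proj(place([[.0,.03,z]],fl),D)[0]
print("px per mm up",(P(.045)-P(.044)))
E
python3 lift.py
```

```text
F [-17.5  -3.1  22.1] M [-0.45  2.9   0.04] [0.4669 0.0198 0.023 ] [ 3.1413 -0.0039 -2.9681] 40.005138516426086
cover front cc 0.974 shift px [-0.04 -0.07]Traceback (most recent call last):
  File "lift.py", line 15, in <module>
    sh([(-50,-60,16),(-5,-60,16),(-5,60,16),(-50,60,10)],"sill")
    ~~^^^^^^^^^^^^^^^^^^^^^^^^^^^^^^^^^^^^^^^^^^^^^^^^^^^^^^^^^^
  File "lift.py", line 13, in sh
    cc,W=cv2.findTransformECC(g[0],g[1],W,cv2.MOTION_TRANSLATION,(3,200,1e-6),m,3);print(n,"cc",round(cc,3),"shift px",np.round(W[:,2]/4,2))
         ~~~~~~~~~~~~~~~~~~~~^^^^^^^^^^^^^^^^^^^^^^^^^^^^^^^^^^^^^^^^^^^^^^^^^^^^^
cv2.error: OpenCV(4.12.0) /io/opencv/modules/video/src/ecc.cpp:589: error: (-7:Iterations do not converge) The algorithm stopped before its convergence. The correlation is going to be minimized. Images may be uncorrelated or non-overlapped in function 'findTransformECC'
```

>>> move_arm(
  increments=[
    [0, 0, 0, -0.01, 0, 0, 0],
    [0, 0, 0, -0.01, 0, 0, 0],
    [0, 0, 0, 0, 0, 0, 0],
  ],
)

```text
time_s: 24.3
ee_pos: [0.4674, 0.02, 0.0232]
eef_rot: [3.141, -0.002, -2.968]
force: [-5.1, -1.2, -1.1]
grip_width: 0.0219
grip_force: 40.0
```

```bash
sed -i 's/^    cc,W/    try: cc,W/; s/^sh(\[(-50.*$//' lift.py; sed -i 's/;print(n,"cc"/\n    except cv2.error: print("no");return\n    print(n,"cc"/' lift.py; python3 lift.py
```

```text
F [-5.1 -1.2 -1.1] M [-0.19  1.12 -0.01] [0.4674 0.02   0.0232] [ 3.1413e+00 -1.9000e-03 -2.9683e+00] 39.998854994773865
cover front cc 0.973 shift px [-0.07 -0.09]
px per mm up [ 0.00369833 -0.28443339]
```

The high force was only down-press stiffness; after 0.3 mm of relief it is gone. I continue in small pushes.

>>> move_arm(
  increments=[
    [0, -0.04, 0, 0, 0, 0, 0],
    [0, -0.06, 0, 0, 0, 0, 0],
    [0, 0, 0, 0, 0, 0, 0],
  ],
)

```text
time_s: 24.65
ee_pos: [0.4733, 0.0209, 0.0235]
eef_rot: [3.142, 0.0, -2.968]
force: [-0.6, -0.7, -4.8]
grip_width: 0.0218
grip_force: 40.0
```

>>> move_arm(
  increments=[
    [0, -0.04, 0, -0.002, 0, 0, 0],
    [0, -0.06, 0, -0.002, 0, 0, 0],
    [0, 0, 0, 0, 0, 0, 0],
  ],
)

```text
time_s: 24.95
ee_pos: [0.4783, 0.0217, 0.024]
eef_rot: [-3.142, 0.001, -2.968]
force: [-0.4, 1.2, -5.3]
grip_width: 0.0216
grip_force: 40.0
```

```bash
python3 lift.py
```

```text
F [-0.4  1.2 -5.3] M [0.04 0.25 0.01] [0.4783 0.0217 0.024 ] [-3.1415e+00  7.0000e-04 -2.9684e+00] 39.99795377254486
cover front cc 0.933 shift px [-0.15 -0.69]
px per mm up [ 0.00369833 -0.28443339]
```

>>> move_arm(
  increments=[
    [0, -0.04, 0, 0.004, 0, 0, 0],
    [0, 0, 0, 0, 0, 0, 0],
    [0, 0, 0, 0, 0, 0, 0],
    [0, 0, 0, 0, 0, 0, 0],
    [0, 0, 0, 0, 0, 0, 0],
    [0, 0, 0, 0, 0, 0, 0],
  ],
)

```text
time_s: 25.6
ee_pos: [0.4799, 0.022, 0.0238]
eef_rot: [-3.142, 0.0, -2.968]
force: [0.7, -0.3, -4.4]
grip_width: 0.0215
grip_force: 40.0
```

```bash
python3 lift.py
python3 - <<'E'
from station import ctrl
from h import *
# lip lift: fit hinge angle by warping reference cover-top texture, scored against the present side picture
fl=[.5417,.0328,.1732];D=ctrl.camera("side");u0,v0=287,169
ref=cv2.imread("pics/flask.png",0)[:300,400:800];now=cv2.resize(cv2.cvtColor(D["color"],cv2.COLOR_BGR2GRAY)[v0:v0+75,u0:u0+100],None,fx=4,fy=4,interpolation=cv2.INTER_CUBIC)
C=np.array([(2,-53,44),(88,-53,44),(88,53,44),(2,53,44)])/1000
P=lambda a:((proj(place(np.c_[.099+(C[:,0]-.099)*np.cos(a)+ (C[:,2]-.016)*np.sin(a),C[:,1],C[:,2]-(C[:,0]-.099)*np.sin(a)],fl),D)-[u0,v0]+.5)*4).astype(np.float32)
m=np.zeros_like(ref);cv2.fillConvexPoly(m,np.round(P(0)).astype(int),255);m=cv2.dilate(m,np.ones((9,9)))>0
for mm in np.arange(0,8.1,.5):
    H=cv2.getPerspectiveTransform(P(0),P(mm*.0102));w=cv2.warpPerspective(now,H,(400,300),flags=cv2.INTER_LINEAR|cv2.WARP_INVERSE_MAP)
    print(mm,round(float(np.corrcoef(ref[m],w[m])[0,1]),4),end="; ")
E
```

```text
F [ 0.7 -0.3 -4.4] M [ 0.01  0.16 -0.02] [0.4799 0.022  0.0238] [-3.1415e+00  5.0000e-04 -2.9684e+00] 39.997955560684204
cover front cc 0.931 shift px [-0.1  -0.76]
px per mm up [ 0.00369833 -0.28443339]
0.0 0.8436; 0.5 0.8662; 1.0 0.8865; 1.5 0.9053; 2.0 0.9208; 2.5 0.9321; 3.0 0.9376; 3.5 0.9369; 4.0 0.9277; 4.5 0.9087; 5.0 0.8789; 5.5 0.8403; 6.0 0.7918; 6.5 0.7354; 7.0 0.6725; 7.5 0.606; 8.0 0.5406;
```

The image estimate puts the lip at about 3.3 mm. I push 3 mm more (about 0.6 mm of lift), hold, and hand in.

>>> move_arm(
  increments=[
    [0, -0.03, 0, 0, 0, 0, 0],
    [0, -0.03, 0, 0, 0, 0, 0],
    [0, 0, 0, 0, 0, 0, 0],
    [0, 0, 0, 0, 0, 0, 0],
    [0, 0, 0, 0, 0, 0, 0],
    [0, 0, 0, 0, 0, 0, 0],
    [0, 0, 0, 0, 0, 0, 0],
  ],
)

```text
time_s: 26.4
ee_pos: [0.4827, 0.0225, 0.0237]
eef_rot: [-3.142, -0.0, -2.968]
force: [-2.7, -0.0, -3.7]
grip_width: 0.0211
grip_force: 40.0
```

```bash
python3 lift.py; python3 -c "
from station import ctrl
print(ctrl.hand_in())"
```

```text
F [-2.7 -0.  -3.7] M [-0.01  0.55 -0.03] [0.4827 0.0225 0.0237] [-3.1416 -0.     -2.9684] 39.99789655208588
cover front cc 0.921 shift px [-0.15 -0.84]
px per mm up [ 0.00369833 -0.28443339]
the job is handed in; nothing more can be done
None
```

I handed in the job at 26.5 s, but the hand-in returned no verdict: the weight was hanging on both prongs when last seen, and the gripped wedge holds the cover open about 4 mm at the lip, estimated from the camera and the push distance.

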